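# Power down the charging bar and stand the spare pack in its cradle

## Robot

A 6-joint arm with a two-finger parallel gripper is mounted at the origin on the work surface. World frame = base frame: x ahead of the robot, y to its left, z up, the work surface at z = 0. Lengths are in m, angles in rad, forces in N, time in s.
With the tool pointing down it reaches from about 0.3 to 0.775 m from the base axis. Payload 14.6 kg.
Tool frame: the origin (TCP) lies at the very end of the fingers, on their centre line; the grasp point (between the pads) lies 19 mm behind it; z points along the fingers, y is the line along which they close (so a half turn about z gives the same grasp; the last joint's range is limited). The gripper opens to 94 mm and grips with 3 to 60 N. Pads are 16 mm wide; open, the fingers measure 119 mm over their backs; the gripper's body (75 mm by 177 mm) begins 78 mm behind the grasp point.
Start: joints at [1.08, 0.3, 1.521, -0, 1.321, -0.067], TCP at [0.226, 0.501, 0.205] pointing down, gripper open.
Joint ranges: [-3.03, 3.03], [-0.79, 2.21], [0.23, 2.52], [-1.04, 4.18], [0, 3.07], [-2.55, 2.55]. Speed limits (rad/s): [2.22, 2.22, 2.57, 3.14, 3.14, 3.14].

## Interface

Orientations are given as [roll, pitch, yaw] about the fixed x, y, z axes, in that order (R = Rz(yaw) Ry(pitch) Rx(roll)).
In Python, from station import ctrl gives the robot as it stands.
- The arm moves only by the tool carry_out, never from a script. Its argument "motion" is text: rows parted by semicolons, each of 7 numbers parted by spaces: the shift along the world's x, y, z in m, then the turn, a rotation vector about the world's x, y, z in degrees, then the closure in counts, from 0 (fully open) to 255 (shut). In form: dx dy dz wx wy wz hand; .... A call has 1 to 20 rows; each row shifts and turns the commanded pose from where the row before left it; what a row does not reach is not made up. A row lasts 1/12 s, in which the tool goes at most 41.7 mm and 7.16 degrees, less where a joint would pass 70% of its speed; a pose out of reach is approached as far as the arm can. A call is refused whole if a number of a shift passes 0.0417 or a number of a turn 7.16, either way. A call with a gripper value outside its range is refused whole. The fingers move at their own pace and stop on an object; "grip_force" is the grip in N (left out, the last holds). Time passes only in rows, so rows that do not move let the fingers close. It gives the time, the measured TCP pose, the force, the opening and the grip force at its end, in the units of the state.
- ctrl.get_obs(): the state, without advancing time (a new reading comes with each control period).
- ctrl.camera(name): name is "scene" or "top" or "wrist"; returns a dict with "pixels" (480x640x3 uint8, red, green, blue), "range_z" (480x640 float32, m along the optical axis (not along the pixel's ray), 0 where there is no reading), "K" (3x3 intrinsics, pixels), "dist" ([k1, k2, p1, p2, k3] as OpenCV has them; the pictures are not rectified), "position" and "attitude" of the camera in the world. Camera axes: x right, y up, looking along -z (the intrinsics and any distortion apply to the point x, -y, -z); pixel columns grow to the right and rows downward; lengths in m; the calibration is good to about 2 mm. A picture is of the moment at which its call begins.
- ctrl.hand_in(): hands the job in; it is judged then, once.
The state is a dict: "time_s": time; "qpos": joint angles; "joint_vel": joint speeds; "tau": joint torques, N m; "ee_pos": TCP position; "eef_rot": TCP orientation; "force": force on the tool from outside, world axes, zero at the start; "moment": the same for the moment, N m; "grip_width": finger opening in m; "grip_force": force on a finger pad.
Only numpy, scipy, OpenCV 4.12 (cv2) and the standard library are available. Lean on these libraries where they do the work, as an engineer would, in place of code of your own. Each camera call takes 0.05 s, during which the arm holds its last target. There are 200 camera calls.

## Task

Switch off all three paddle toggles on the power bar first. Then stand the battery pack that lies on the table upright on the bare table, neck end up, and let go of it; take it afresh and stand it, neck up and fully home, in the empty charging cradle. Do not drop the pack or let it fall over, and leave the loose car parts where they are.

Things in the scene. Friction and masses are not known exactly. Their poses are not given: they have to be found in the camera images.
- pack: Battery pack, 0.3-0.5 kg, grey with black bands, 150 long x 46 wide x 36 thick, first lying flat. Its last 20 mm at the +x end are a black neck, 30 wide and 36 thick. Origin: centre of the lying underside; x along the length to the neck end, y across the 46, z up through the 36. Block x -75 to +55, neck +55 to +75. Upright when its x points up; stands on its flat base, tips beyond 14 degrees.
- pack_base (a point): Centre of the pack's flat base face (-75 mm along the pack's x from the middle, mid-thickness); axes as the pack.
- pack_top (a point): Centre of the end face of the neck, 150 mm from pack_base; axes as the pack.
- cradle: Empty charging cradle, fixed: black block 64 (x) x 74 (y) x 55 high on a 92 x 100 x 6 steel foot, with a pocket open at the top, 40 along x by 50 along y, 45 deep, mouth bevelled 4 mm. Origin: centre of its underside on the table, z up. The pack's 36 thickness goes along the cradle's x, its 46 width along y, either way round; its top then stands 160 above the table.
- cradle_floor (a point): Centre of the empty cradle's pocket floor, 10 mm above the table; axes as the cradle.
- cradle_full: The other charging cradle, identical but already holding an identical pack upright (not removable), top 160 mm above the table. Origin and axes as the empty one. The two cradles may stand in either order, left and right.
- bank: Power bar, fixed: grey box 70 (x) x 210 (y) x 30 high, three aluminium paddle toggles in a row along its y. Origin: centre of its underside, z up. Paddles: 40 long, 20 wide (x), 7 thick, on: leaning 0.35 rad towards the bar's -y, tip 71 above the table; off: folded over to +y. A fingertip dragged along the row to +y, its end 47 to 60 mm above the table, folds each and rides over it.
- toggle0 (a joint): Angle of the paddle at y = -55 mm of the power bar, pivot 33 mm above the table along the bar's x (rad): 0 = fully on, 0.35 = upright, 1.75 = fully folded over to +y; off from 0.8 up. Stays where left; about 1 N at the tip moves it.
- toggle1 (a joint): Angle of the paddle at y = +0 mm of the power bar, pivot 33 mm above the table along the bar's x (rad): 0 = fully on, 0.35 = upright, 1.75 = fully folded over to +y; off from 0.8 up. Stays where left; about 1 N at the tip moves it.
- toggle2 (a joint): Angle of the paddle at y = +55 mm of the power bar, pivot 33 mm above the table along the bar's x (rad): 0 = fully on, 0.35 = upright, 1.75 = fully folded over to +y; off from 0.8 up. Stays where left; about 1 N at the tip moves it.
- gearbox: Bystander: yellow plastic gearbox shell, open box 85 x 65 x 45 high with a stub. Origin: centre of its underside.
- rim: Bystander: polished aluminium wheel rim, 60 across, 32 high, lying flat. Origin: centre of its underside.
- idler: Bystander: white nylon idler gear, 68 across, 16 high, lying flat. Origin: centre of its underside.
Things that resemble listed ones, but are neither listed nor needed, are in the scene too. There is more than one size of the pack; the one meant has the size given above.

How it is judged:
On the way, in this order (a step that is already met when the one before it is completed fails the run):
1. all three toggles are switched off (value of joint each of toggle0, toggle1, toggle2 above 0.8 rad), for 0.1 s.
2. the pack stands upright on the bare table, neck up, let go (angle between pack's own x axis and vertical below 0.12 rad and height (world z) of pack_base below 0.005 m and contact force between pack and the fingers below 0.1 N and linear speed of pack below 0.03 m/s and angular speed of pack below 0.2 rad/s), for 0.2 s.
At the end, for the whole second after the job is handed in: All three toggles are off (0.8 rad or more); the pack stands in the empty cradle, neck up within 0.12 rad of vertical, its base within 4 mm of the pocket floor and within 6 mm of the pocket's centre, released and at rest (all of step 1 and angle between pack's own x axis and vertical below 0.12 rad and contact force between pack and the fingers below 0.1 N and linear speed of pack below 0.03 m/s and angular speed of pack below 0.2 rad/s and horizontal distance between pack_base and cradle below 0.006 m and z of pack_base in the frame of cradle between 0.006 and 0.014 m); the robot touches nothing.
It fails at once if the pack drops or falls over (moves faster than 0.4 m/s while the fingers do not touch it) (contact force between pack and the fingers below 0.02 N and linear speed of pack above 0.4 m/s).
It fails at once if a loose car part is pushed more than 30 mm (distance of any of gearbox, rim, idler from where it was at the start of the episode above 0.03 m).
It also fails if it takes over 72 s, if anything falls off the work surface, if the arm or the gripper's body presses on something with over 40 N, if the wrist force passes 120 N, or if a joint passes its speed limit or range.

## Working session

There is one attempt and no reset: what is moved stays moved. The work goes in short steps, Python scripts to look and compute and a tool call to move; the robot and the scene stay as the last step left them, time stands still between calls to the robot, and variables do not carry over. Pictures are saved under pics/ and viewed, at most 10 in all, crops included, and the job is handed in when it is done.

Besides the shell and the picture viewer there is one more tool, called after ">>>" by a JSON object that holds its "api" and its "payload". carry_out: Moves the arm, as the interface text tells. Its arguments: {"type":"object","properties":{"motion":{"type":"string"},"grip_force":{"type":"number"}},"required":["motion"]}

```bash
mkdir -p pics; ls; cat > h.py <<'E'
import numpy as np, cv2
from station import ctrl
def cloud(c):
    h,w=c["range_z"].shape
    u,v=np.meshgrid(np.arange(w),np.arange(h))
    p=cv2.undistortPoints(np.stack([u,v],-1).reshape(-1,1,2).astype(float),c["K"],np.array(c["dist"])).reshape(h,w,2)
    z=c["range_z"]
    P=np.stack([p[...,0]*z,-p[...,1]*z,-z],-1)
    A=np.array(c["attitude"])
    if A.shape!=(3,3):
        from scipy.spatial.transform import Rotation as R
        A=R.from_euler('xyz',A).as_matrix() if A.size==3 else R.from_quat(A).as_matrix()
    W=P@A.T+np.array(c["position"]); W[z==0]=np.nan
    return W
E
python3 - <<'E'
from h import *
for n in("top","scene"):
    c=ctrl.camera(n); print(n,c["position"],c["attitude"],c["K"][0],c["dist"])
    cv2.imwrite(f"pics/{n}0.png",c["pixels"][...,::-1]); np.save(f"{n}0.npy",cloud(c)); np.save(f"{n}0px.npy",c["pixels"])
print(ctrl.get_obs())
E
```

```text
pics
top [0.30682967 0.03171    1.15570508] [ 0.15205695  0.02484272 -1.60030562] [569.31627203   0.         315.04896306] [-0.16588147  0.          0.          0.          0.        ]
scene [ 0.93346922 -0.25637124  0.83519162] [0.63251274 0.01445339 0.94592167] [479.86637649   0.         321.88136743] [0.01039297 0.         0.         0.         0.        ]
{'time_s': 0.1, 'qpos': array([ 1.08041362e+00,  3.00413243e-01,  1.52150845e+00, -6.07507741e-06,
        1.32069397e+00, -6.66043575e-02]), 'joint_vel': array([ 0.00211003, -0.00051357, -0.00336081, -0.00160355, -0.00065358,
       -0.00128606]), 'tau': array([ 1.09648445e-03, -5.32631385e+01, -3.53290021e+01,  7.09003396e-02,
        2.34001590e-02, -8.54559431e-06]), 'ee_pos': array([0.2260618 , 0.50114163, 0.20494879]), 'eef_rot': array([-3.14057153e+00, -6.22146489e-05,  2.71781577e+00]), 'force': array([ 0.05976941, -0.95935446, -0.1287642 ]), 'moment': array([ 0.03505907, -0.01362536,  0.00820897]), 'grip_force': 0.0, 'grip_width': 0.09391854588768415}
```

View pics/top0.png

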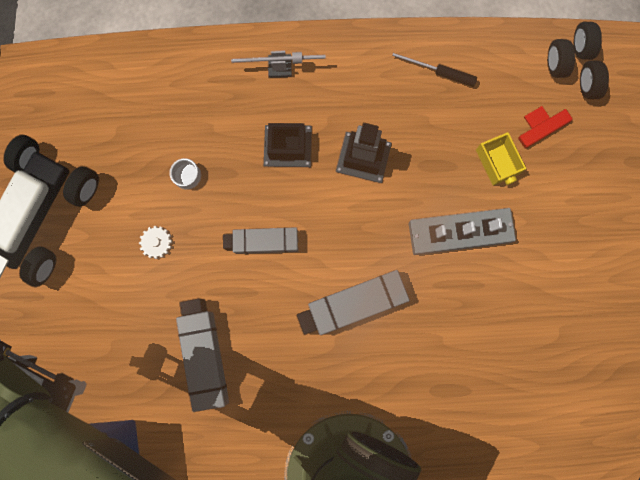

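View pics/scene0.png

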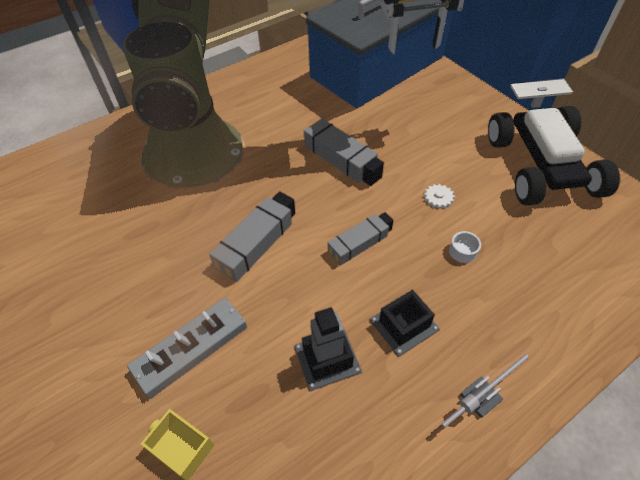

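The top view shows the empty cradle at (289,145), the full one at (367,152) and the power bar at (463,231). There are three lying packs: a small one at (262,240) with its neck to the left, and bigger ones at (357,302) and (202,355). The gearbox is at (502,158), the rim at (185,173) and the idler at (156,242).

```bash
cat > m.py <<'E'
from h import *
W=np.load("top0.npy");S=np.load("scene0.npy")
def rect(W,u0,u1,v0,v1,z0,z1,name):
    p=W[v0:v1,u0:u1].reshape(-1,3); p=p[(p[:,2]>z0)&(p[:,2]<z1)]
    r=cv2.minAreaRect((p[:,:2]*1000).astype(np.float32)); print(name,len(p),np.round(r[0],1),np.round(r[1],1),round(r[2],1),"zmed",np.nanmedian(p[:,2]).round(4))
    return p
rect(W,215,312,218,262,.025,.06,"packA"); rect(W,290,420,265,340,.03,.09,"packB"); rect(W,170,230,295,415,.03,.09,"packC")
rect(W,255,322,115,175,.045,.07,"cradle top"); rect(W,255,322,115,175,.004,.07,"cradle all")
rect(W,330,400,115,190,.1,.2,"full pack");rect(W,330,395,115,190,.045,.07,"full top");
rect(W,400,525,200,262,.022,.036,"bank"); p=rect(W,400,525,200,262,.045,.09,"paddles")
for i,(a,b) in enumerate([(425,450),(452,478),(482,510)]): rect(W,a,b,215,250,.045,.09,"pad%d"%i)
t=W[200:400,240:460].reshape(-1,3); t=t[abs(t[:,2])<.012]; print("table z",np.median(t[:,2]),t[:,2].std())
for n,(u,v) in dict(neckA=(228,241),tailA=(292,240),rim=(185,173),idler=(156,242),gear=(502,158),lego=(545,127)).items(): print(n,W[v,u].round(3))
# same regions from scene by world box
def box(W,x0,x1,y0,y1,z0,z1,name): 
    p=W.reshape(-1,3); k=(p[:,0]>x0)&(p[:,0]<x1)&(p[:,1]>y0)&(p[:,1]<y1); rect(p[k][None],0,10**7,0,1,z0,z1,name)
a=W[240,262];b=W[145,289];c=W[231,463]
box(S,a[0]-.05,a[0]+.05,a[1]-.1,a[1]+.1,.03,.06,"S packA")
box(S,b[0]-.07,b[0]+.07,b[1]-.07,b[1]+.07,.047,.07,"S cradle")
box(S,c[0]-.07,c[0]+.07,c[1]-.13,c[1]+.13,.022,.036,"S bank")
t=S.reshape(-1,3); t=t[(abs(t[:,2])<.012)&(abs(t[:,0]-.5)<.2)&(abs(t[:,1])<.2)]; print("S table z",np.median(t[:,2]),t[:,2].std())
E
python3 m.py
```

```text
packA 1663 [473.6 164.7] [150.4  47. ] 89.9 zmed 0.0357
packB 3635 [338.3 -12.7] [ 67.2 215.4] 19.2 zmed 0.0512
packC 3761 [250.6 287.2] [216.6  68.2] 8.7 zmed 0.0512
cradle top 732 [676.3 108. ] [75.2 67.3] 88.1 zmed 0.054
cradle all 1924 [680.6 107. ] [140.4 129.3] 88.2 zmed 0.0209
full pack 675 [645.6 -50.7] [46.3 39.1] 73.9 zmed 0.1491
full top 597 [646.6 -50.6] [74.4 66.6] 73.5 zmed 0.0538
bank 3147 [ 480.2 -243.8] [ 71.1 210.2] 5.0 zmed 0.0296
paddles 262 [ 481.1 -250.2] [ 20.6 124.2] 5.5 zmed 0.0644
pad0 75 [ 475.4 -193.4] [19.8  9.2] 8.4 zmed 0.0686
pad1 94 [ 481.2 -249.8] [20.4 12.6] 4.6 zmed 0.0625
pad2 93 [ 486.1 -305.3] [20.  13.3] 6.8 zmed 0.0643
table z -0.00055660289834214 0.0022364541849431265
neckA [0.472 0.229 0.038]
tailA [0.471 0.101 0.032]
rim [0.624 0.325 0.008]
idler [0.477 0.382 0.021]
gear [ 0.636 -0.346  0.002]
lego [ 0.699 -0.444  0.016]
S packA 1270 [474.2 162.7] [ 49.2 151.3] 0.9 zmed 0.0366
S cradle 910 [677.9 105.1] [76.5 66.7] 87.1 zmed 0.0542
S bank 3927 [ 482.7 -246.9] [ 72.8 209.3] 5.4 zmed 0.0298
S table z 0.0004601098860714248 0.002296979408419203
```

The pack that fits is the small one (150 x 47). Next I need the lean of the paddles, to find the bar's +y direction.

```bash
python3 - <<'E'
from h import *
W=np.load("top0.npy");S=np.load("scene0.npy")
c=np.array([.4815,-.2455]); d=np.array([-np.sin(np.radians(5.2)),np.cos(np.radians(5.2))]); e=np.array([d[1],-d[0]])
for n,X in(("top",W),("scene",S)):
    p=X.reshape(-1,3); q=p[:,:2]-c; l=q@d; t=q@e
    k=(abs(t)<.014)&(abs(l)<.1)
    for b in(-.055,0,.055):
        for z0,z1 in((.036,.045),(.045,.055),(.055,.064),(.064,.08)):
            m=k&(abs(l-b)<.027)&(p[:,2]>z0)&(p[:,2]<z1); print(n,b,z0,m.sum(),((l[m]-b).mean()*1000).round(1) if m.sum() else '',end=' | ')
        print()
px=np.load("scene0px.npy")[280:400,120:260,::-1]
cv2.imwrite("pics/bar.png",cv2.resize(px,None,fx=5,fy=5,interpolation=cv2.INTER_CUBIC))
E
```

```text
top -0.055 0.036 33 1.2 | top -0.055 0.045 20 -0.6 | top -0.055 0.055 26 -2.3 | top -0.055 0.064 47 -6.1 | 
top 0 0.036 28 1.8 | top 0 0.045 25 -0.3 | top 0 0.055 26 -3.2 | top 0 0.064 43 -6.6 | 
top 0.055 0.036 21 2.8 | top 0.055 0.045 23 0.5 | top 0.055 0.055 9 -0.2 | top 0.055 0.064 43 -3.0 | 
scene -0.055 0.036 22 -1.5 | scene -0.055 0.045 24 -3.4 | scene -0.055 0.055 23 -5.7 | scene -0.055 0.064 61 -10.1 | 
scene 0 0.036 18 -1.9 | scene 0 0.045 18 -4.1 | scene 0 0.055 21 -6.4 | scene 0 0.064 54 -10.5 | 
scene 0.055 0.036 12 -2.5 | scene 0.055 0.045 11 -4.3 | scene 0.055 0.055 12 -6.3 | scene 0.055 0.064 46 -7.7 |
```

View pics/bar.png

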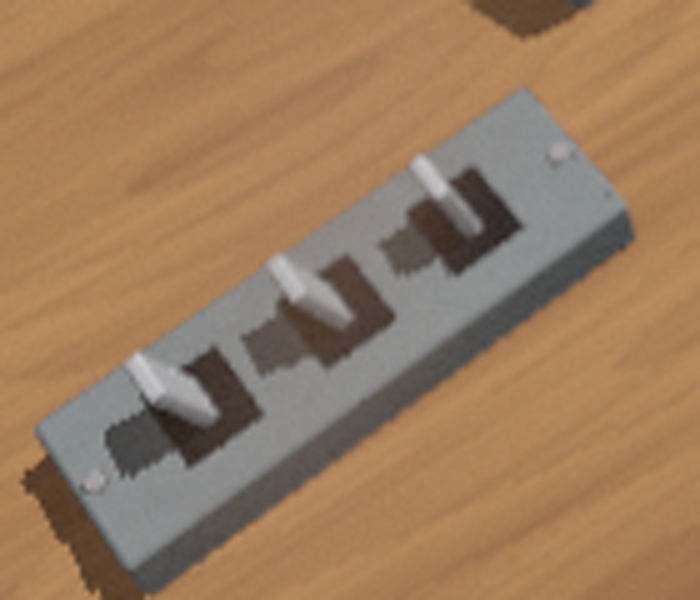

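The paddles lean towards world -y, so the bar's +y is about world +y and the drag goes that way at x of about 0.48.

>>> {"api": "carry_out", "payload": {"motion": ".011 -.0351 0 0 0 -2.74 255;.011 -.0351 0 0 0 -2.74 255;.011 -.0351 0 0 0 -2.74 255;.011 -.0351 0 0 0 -2.74 255;.011 -.0351 0 0 0 -2.74 255;.011 -.0351 0 0 0 -2.74 255;.011 -.0351 0 0 0 -2.74 255;.011 -.0351 0 0 0 -2.74 255;.011 -.0351 0 0 0 -2.74 255;.011 -.0351 0 0 0 -2.74 255;.011 -.0351 0 0 0 -2.74 255;.011 -.0351 0 0 0 -2.74 255;.011 -.0351 0 0 0 -2.74 255;.011 -.0351 0 0 0 -2.74 255;.011 -.0351 0 0 0 -2.74 255;.011 -.0351 0 0 0 -2.74 255;.011 -.0351 0 0 0 -2.74 255;.011 -.0351 0 0 0 -2.74 255;.011 -.0351 0 0 0 -2.74 255;.011 -.0351 0 0 0 -2.74 255", "grip_force": 10}}

```text
time_s: 1.77
ee_pos: [0.4462, -0.2026, 0.2052]
eef_rot: [-3.141, -0.0, 1.759]
force: [0.0, -0.2, -0.2]
grip_width: 0.0004
grip_force: 0.0
```

>>> {"api": "carry_out", "payload": {"motion": ".011 -.0351 0 0 0 -2.74 255;.011 -.0351 0 0 0 -2.74 255;.011 -.0351 0 0 0 -2.74 255;.011 -.0351 0 0 0 -2.74 255;0 0 0 0 0 0 255;0 0 0 0 0 0 255;0 0 0 0 0 0 255"}}

```text
time_s: 2.35
ee_pos: [0.4899, -0.3406, 0.2049]
eef_rot: [-3.141, -0.001, 1.57]
force: [0.5, 0.2, 0.0]
grip_width: 0.0007
grip_force: 0.0
```

Now descend to z = 0.053 and drag.

>>> {"api": "carry_out", "payload": {"motion": "0 -.004 -.035 0 0 0 255;0 0 -.035 0 0 0 255;0 0 -.035 0 0 0 255;0 0 -.03 0 0 0 255;0 0 -.017 0 0 0 255;0 0 0 0 0 0 255;0 0 0 0 0 0 255"}}

```text
time_s: 2.93
ee_pos: [0.4903, -0.3442, 0.054]
eef_rot: [-3.141, -0.0, 1.571]
force: [-0.9, -0.1, 0.6]
grip_width: 0.0004
grip_force: 0.0
```

>>> {"api": "carry_out", "payload": {"motion": "-.001 .011 0 0 0 0 255;-.001 .011 0 0 0 0 255;-.001 .011 0 0 0 0 255;-.001 .011 0 0 0 0 255;-.001 .011 0 0 0 0 255;-.001 .011 0 0 0 0 255;-.001 .011 0 0 0 0 255;-.001 .011 0 0 0 0 255;-.001 .011 0 0 0 0 255;-.001 .011 0 0 0 0 255;-.001 .011 0 0 0 0 255;-.001 .011 0 0 0 0 255;-.001 .011 0 0 0 0 255;-.001 .011 0 0 0 0 255;-.001 .011 0 0 0 0 255;-.001 .011 0 0 0 0 255;-.001 .011 0 0 0 0 255;-.001 .011 0 0 0 0 255;0 .011 0 0 0 0 255;0 0 0 0 0 0 255"}}

```text
time_s: 4.6
ee_pos: [0.472, -0.1342, 0.0534]
eef_rot: [-3.141, -0.0, 1.571]
force: [-0.6, 0.8, 1.6]
grip_width: 0.0004
grip_force: 0.0
```

>>> {"api": "carry_out", "payload": {"motion": "0 0 .035 0 0 0 0;0 0 .035 0 0 0 0;0 0 .035 0 0 0 0;0 0 .035 0 0 0 0;0 .03 .0 0 0 0 0;0 .03 .0 0 0 0 0;0 .03 .0 0 0 0 0;0 .03 .0 0 0 0 0;0 .03 .0 0 0 0 0;0 .03 .0 0 0 0 0;0 .03 .0 0 0 0 0;0 .03 .0 0 0 0 0;0 .01 .0 0 0 0 0;0 0 0 0 0 0 0;0 0 0 0 0 0 0"}}

```text
time_s: 5.85
ee_pos: [0.4722, 0.1135, 0.1933]
eef_rot: [-3.141, 0.0, 1.571]
force: [0.7, -1.0, -0.1]
grip_width: 0.0931
grip_force: 0.0
```

```bash
python3 - <<'E'
from h import *
for n in("scene","wrist"):
    c=ctrl.camera(n); W=cloud(c); np.save(n+"1.npy",W); np.save(n+"1px.npy",c["pixels"])
    if n=="scene":
        W=np.load("scene1.npy");a=c["pixels"][260:420,100:300,::-1]; cv2.imwrite("pics/bar1.png",cv2.resize(a,None,fx=3,fy=3))
    else: cv2.imwrite("pics/wrist1.png",c["pixels"][...,::-1]); print(c["position"],c["attitude"])
c=np.array([.4815,-.2455]); d=np.array([-np.sin(np.radians(5.2)),np.cos(np.radians(5.2))]); e=np.array([d[1],-d[0]])
p=np.load("scene1.npy").reshape(-1,3); q=p[:,:2]-c; l=q@d; t=q@e; k=(abs(t)<.014)&(abs(l)<.12)&(p[:,2]>.036)
for b in(-.055,0,.055):
    m=k&(abs(l-b-.015)<.027); print(b,m.sum(),(l[m]-b).mean(),np.percentile(p[m,2],95))
o=ctrl.get_obs(); print(o["ee_pos"],o["eef_rot"],o["qpos"],o["time_s"])
E
```

```text
[0.47291538 0.19385189 0.37115091] [-0.28267957  0.0009452  -0.00037109]
-0.055 232 0.01738744645865748 0.05250274908033591
0 225 0.016644542752875875 0.05185986640080224
0.055 210 0.01669305388044888 0.051785508341502536
[0.47228733 0.11276465 0.19339369] [-3.14144094e+00  2.26032766e-04  1.56904880e+00] [ 1.59037958e-01  1.67074105e-01  1.71372315e+00 -2.08769101e-04
  1.26098134e+00  1.60849170e-01] 5.95
```

View pics/wrist1.png

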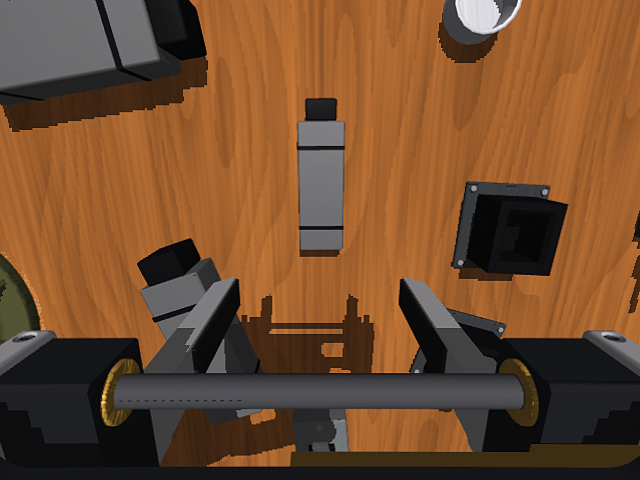

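View pics/bar1.png

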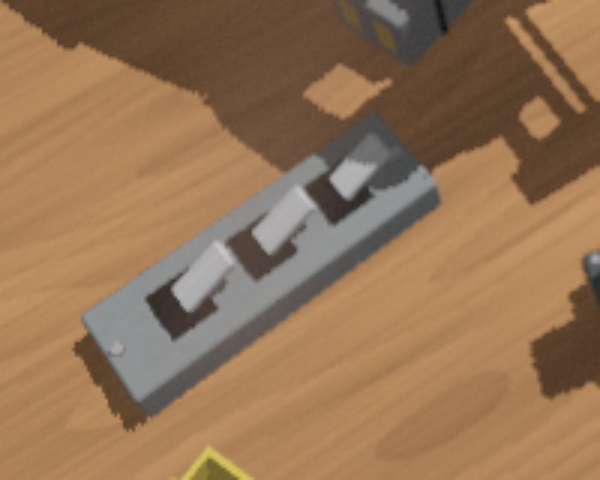

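All three toggles are folded over in the close-up. The wrist view shows the pack at (321,175), neck up in the picture, and the empty cradle at (515,230). I'll take wrist measurements and tilt the tool 30 degrees ahead of the grasp.

>>> {"api": "carry_out", "payload": {"motion": "0 .005 0 -6 0 0 0;0 .005 0 -6 0 0 0;0 .005 0 -6 0 0 0;0 .005 0 -6 0 0 0;0 .005 0 -6 0 0 0;0 0 0 0 0 0 0;0 0 0 0 0 0 0"}}

```text
time_s: 6.53
ee_pos: [0.4721, 0.1388, 0.1927]
eef_rot: [-3.14, 0.523, 1.572]
force: [0.0, -0.5, 0.4]
grip_width: 0.094
grip_force: 0.0
```

```bash
python3 - <<'E'
from h import *
W=np.load("wrist1.npy")
p=W.reshape(-1,3)
def box(x0,x1,y0,y1,z0,z1,name):
    k=(p[:,0]>x0)&(p[:,0]<x1)&(p[:,1]>y0)&(p[:,1]<y1)&(p[:,2]>z0)&(p[:,2]<z1)
    r=cv2.minAreaRect((p[k,:2]*1000).astype(np.float32)); print(name,k.sum(),np.round(r[0],1),np.round(r[1],1),round(r[2],1),"z",np.median(p[k,2]).round(4))
box(.42,.53,.06,.27,.03,.06,"pack")
box(.6,.76,.03,.2,.05,.07,"cradle top")
t=p[(abs(p[:,2])<.012)]; print("table",np.median(t[:,2]))
o=ctrl.get_obs(); print(o["ee_pos"],o["eef_rot"],o["qpos"],o["time_s"])
E
```

```text
pack 6570 [474.1 163.3] [148.2  47.1] 89.5 z 0.0346
cradle top 2790 [678.1 105.6] [74.5 66.4] 87.2 z 0.0532
table -0.0013668721793778649
[0.47214303 0.13876424 0.19268061] [-3.13980358  0.52258199  1.57157759] [ 0.45817052  0.33588792  1.59139875 -0.46567516  1.47630758  0.56472285] 6.5333
```

>>> {"api": "carry_out", "payload": {"motion": ".002 .019 -.02 0 0 0 0;0 0 -.035 0 0 0 0;0 0 -.035 0 0 0 0;0 0 -.035 0 0 0 0;0 0 -.028 0 0 0 0;0 0 -.02 0 0 0 0;0 0 -.01 0 0 0 0;0 0 0 0 0 0 0;0 0 0 0 0 0 0"}}

```text
time_s: 7.28
ee_pos: [0.4748, 0.1574, 0.0114]
eef_rot: [3.14, 0.522, 1.568]
force: [0.0, 0.1, 0.5]
grip_width: 0.0935
grip_force: 0.0
```

>>> {"api": "carry_out", "payload": {"motion": "0 0 0 0 0 0 255;0 0 0 0 0 0 255;0 0 0 0 0 0 255;0 0 0 0 0 0 255;0 0 0 0 0 0 255;0 0 0 0 0 0 255;0 0 0 0 0 0 255;0 0 0 0 0 0 255;0 0 .01 0 0 0 255;0 0 .02 0 0 0 255;0 0 .02 0 0 0 255;0 0 .02 0 0 0 255;0 0 .02 0 0 0 255;0 0 .02 0 0 0 255;0 0 0 0 0 0 255;0 0 0 0 0 0 255", "grip_force": 45}}

```text
time_s: 8.62
ee_pos: [0.4743, 0.1581, 0.1207]
eef_rot: [3.14, 0.523, 1.569]
force: [1.4, 0.1, -4.6]
grip_width: 0.0454
grip_force: 45.0
```

>>> {"api": "carry_out", "payload": {"motion": "0 0 0 6 0 0 255;0 0 0 6 0 0 255;0 0 0 6 0 0 255;0 0 0 6 0 0 255;0 0 0 6 0 0 255;0 0 0 6 0 0 255;0 0 0 6 0 0 255;0 0 0 6 0 0 255;0 0 0 6 0 0 255;0 0 0 6 0 0 255;0 0 0 6 0 0 255;0 0 0 6 0 0 255;0 0 0 6 0 0 255;0 0 0 6 0 0 255;0 0 0 6 0 0 255;0 0 0 0 0 0 255;0 0 0 0 0 0 255;0 0 0 0 0 0 255"}}

```text
time_s: 10.12
ee_pos: [0.474, 0.158, 0.1198]
eef_rot: [-3.138, -1.044, 1.567]
force: [-0.2, 0.1, -3.8]
grip_width: 0.0459
grip_force: 45.0
```

```bash
python3 - <<'E'
from h import *
o=ctrl.get_obs(); print(o["ee_pos"],o["eef_rot"],o["qpos"],o["time_s"])
c=ctrl.camera("scene"); W=cloud(c); np.save("scene2.npy",W); np.save("scene2px.npy",c["pixels"])
cv2.imwrite("pics/scene2.png",c["pixels"][:,160:560,::-1])
E
```

```text
[0.4740181  0.15799056 0.11983786] [-3.13773809 -1.04363692  1.56721352] [-0.23499499  0.46493271  1.88790498  1.03470615  1.3579499  -0.78505997] 10.1167
```

View pics/scene2.png

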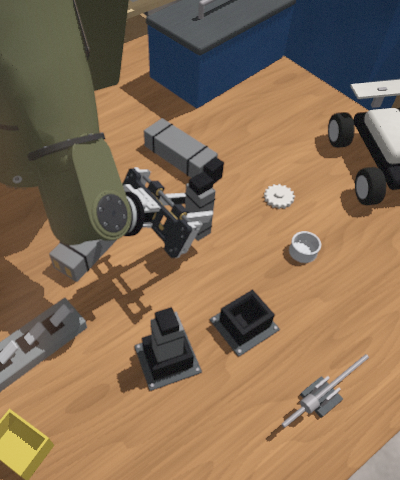

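The pack is upright in the grip with its black neck on top at about (203,183), clear of everything. I'll lower it gently.

>>> {"api": "carry_out", "payload": {"motion": "0 0 -.01 0 0 0 255;0 0 -.012 0 0 0 255;0 0 -.012 0 0 0 255;0 0 -.007 0 0 0 255;0 0 -.002 0 0 0 255;0 0 0 0 0 0 255;0 0 0 0 0 0 255"}}

```text
time_s: 10.75
ee_pos: [0.4743, 0.1579, 0.0774]
eef_rot: [-3.14, -1.047, 1.569]
force: [-1.2, 0.2, -3.6]
grip_width: 0.0455
grip_force: 45.0
```

```bash
python3 - <<'E'
from h import *
c=ctrl.camera("scene"); W=cloud(c); px=c["pixels"]
a=px[150:250,310:400,::-1]; cv2.imwrite("pics/c3.png",cv2.resize(a,None,fx=6,fy=6))
p=W.reshape(-1,3); k=(abs(p[:,0]-.475)<.03)&(abs(p[:,1]-.145)<.05)&(p[:,2]>.12)
q=p[k&(px.reshape(-1,3).max(1)<70)]; print(len(q),np.percentile(q[:,2],[50,90,98]),np.median(q,0))
k=(abs(p[:,0]-.51)<.02)&(abs(p[:,1]-.145)<.05)
k=(p[:,0]>.45)&(p[:,0]<.53)&(abs(p[:,1]-.145)<.06)
for z in np.arange(.005,.16,.012):
    m=k&(abs(p[:,2]-z)<.006); 
    if m.sum()>3: print(z.round(3),m.sum(),np.percentile(p[m,0],[50,95]).round(4),np.percentile(p[m,1],[2,50,98]).round(4))
E
```

```text
409 [0.15610684 0.15992658 0.16088914] [0.4803358  0.14143875 0.15610684]
0.005 789 [0.5098 0.5281] [0.0885 0.1526 0.2036]
0.017 41 [0.497  0.4983] [0.1316 0.1456 0.1666]
0.029 43 [0.4973 0.4984] [0.1323 0.1464 0.1658]
0.041 43 [0.4972 0.4987] [0.1347 0.1523 0.1653]
0.053 33 [0.4969 0.4985] [0.1399 0.1523 0.1665]
0.065 14 [0.4816 0.4976] [0.131  0.1364 0.1653]
0.077 35 [0.4668 0.5099] [0.131  0.1324 0.1674]
0.089 131 [0.4969 0.5098] [0.1221 0.1333 0.1656]
0.101 213 [0.4964 0.5098] [0.1057 0.1321 0.1626]
0.113 211 [0.4971 0.5099] [0.0991 0.1314 0.1653]
0.125 136 [0.4958 0.5093] [0.0956 0.1325 0.1644]
0.137 173 [0.4904 0.4974] [0.1311 0.1397 0.166 ]
0.149 102 [0.4881 0.4903] [0.1313 0.1386 0.1647]
```

View pics/c3.png

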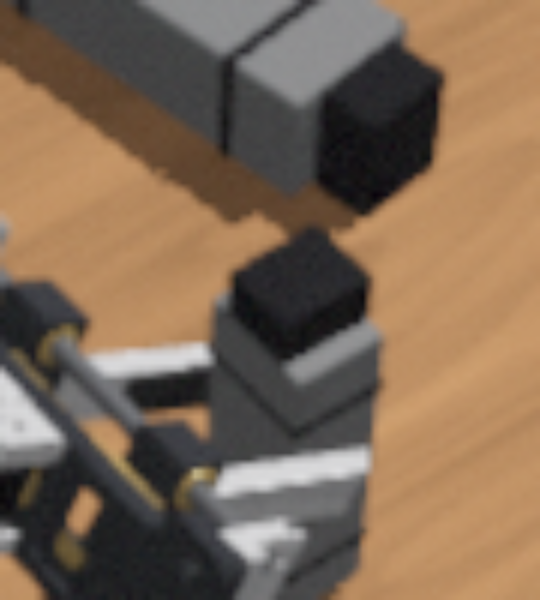

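The edges are vertical and the top is at about 0.159, so the base is about 9 mm up.

>>> {"api": "carry_out", "payload": {"motion": "0 0 -.004 0 0 0 255;0 0 -.002 0 0 0 255;0 0 -.001 0 0 0 255;0 0 0 0 0 0 255;0 0 0 0 0 0 255"}}

```text
time_s: 11.22
ee_pos: [0.4742, 0.1579, 0.0705]
eef_rot: [-3.14, -1.047, 1.569]
force: [-0.9, -0.3, -4.3]
grip_width: 0.0459
grip_force: 45.0
```

>>> {"api": "carry_out", "payload": {"motion": "0 0 -.001 0 0 0 255;0 0 0 0 0 0 255;0 0 0 0 0 0 255"}}

```text
time_s: 11.47
ee_pos: [0.4741, 0.158, 0.0695]
eef_rot: [-3.14, -1.047, 1.569]
force: [0.2, 0.2, -4.8]
grip_width: 0.0457
grip_force: 45.0
```

>>> {"api": "carry_out", "payload": {"motion": "0 0 -.001 0 0 0 255;0 0 0 0 0 0 255;0 0 0 0 0 0 255"}}

```text
time_s: 11.72
ee_pos: [0.4744, 0.1579, 0.069]
eef_rot: [-3.141, -1.048, 1.57]
force: [-1.5, -1.2, 4.8]
grip_width: 0.046
grip_force: 45.0
```

Contact with the table. Release it.

>>> {"api": "carry_out", "payload": {"motion": "0 0 0 0 0 0 255;0 0 0 0 0 0 255;0 0 0 0 0 0 100;0 0 0 0 0 0 60;0 0 0 0 0 0 0;0 0 0 0 0 0 0;0 0 0 0 0 0 0;0 0 0 0 0 0 0;0 0 0 0 0 0 0;0 0 0 0 0 0 0", "grip_force": 5}}

```text
time_s: 12.55
ee_pos: [0.4742, 0.1579, 0.0684]
eef_rot: [-3.14, -1.047, 1.569]
force: [-0.1, -0.8, -0.0]
grip_width: 0.0934
grip_force: 0.0
```

```bash
cat > chk.py <<'E'
from h import *
c=ctrl.camera("scene"); W=cloud(c); px=c["pixels"]
p=W.reshape(-1,3)
k=(p[:,0]>.45)&(p[:,0]<.53)&(abs(p[:,1]-.145)<.06)
for z in np.arange(.01,.16,.018):
    m=k&(abs(p[:,2]-z)<.009); 
    if m.sum()>3: print(z.round(3),m.sum(),np.percentile(p[m,0],[50,95]).round(4),np.percentile(p[m,1],[2,50,98]).round(4))
print(np.percentile(p[k&(p[:,2]>.14)&(px.reshape(-1,3).max(1)<70),2],[50,98]))
E
python3 chk.py
```

```text
0.01 388 [0.5105 0.5281] [0.0926 0.1525 0.2027]
0.028 6 [0.4974 0.4982] [0.1326 0.1355 0.1415]
0.046 22 [0.4963 0.4978] [0.1309 0.1564 0.1662]
0.064 134 [0.4923 0.4982] [0.1309 0.1331 0.1645]
0.082 180 [0.4964 0.5269] [0.1309 0.1359 0.165 ]
0.1 192 [0.4965 0.5278] [0.1113 0.1325 0.1651]
0.118 172 [0.4952 0.4981] [0.1308 0.1331 0.1643]
0.136 208 [0.4891 0.4973] [0.1307 0.1411 0.1659]
0.154 261 [0.4762 0.4891] [0.1315 0.1478 0.1659]
[0.15005083 0.15297667]
```

The pack is standing free. Back off along the tool, then lift and turn the tool back to pointing down.

>>> {"api": "carry_out", "payload": {"motion": "0 -.0085 .005 0 0 0 0;0 -.0175 .01 0 0 0 0;0 -.0175 .01 0 0 0 0;0 -.0175 .01 0 0 0 0;0 -.0175 .01 0 0 0 0;0 -.0175 .01 0 0 0 0;0 -.01 .02 0 0 0 0;0 0 .03 -6 0 0 0;0 0 .03 -6 0 0 0;0 0 .03 -6 0 0 0;0 0 .02 -6 0 0 0;0 0 0 -6 0 0 0;0 0 0 -6 0 0 0;0 0 0 -6 0 0 0;0 0 0 -6 0 0 0;0 0 0 -6 0 0 0;0 0 0 -6 0 0 0;0 0 0 0 0 0 0;0 0 0 0 0 0 0"}}

```text
time_s: 14.18
ee_pos: [0.4739, 0.0525, 0.2537]
eef_rot: [-3.141, -0.002, 1.572]
force: [-0.0, -0.1, -0.1]
grip_width: 0.0938
grip_force: 0.0
```

```bash
cat > chk2.py <<'E'
from h import *
for n in("wrist","top","scene"):
    c=ctrl.camera(n); p=cloud(c).reshape(-1,3)
    def box(x0,x1,y0,y1,z0,z1,name):
        k=(p[:,0]>x0)&(p[:,0]<x1)&(p[:,1]>y0)&(p[:,1]<y1)&(p[:,2]>z0)&(p[:,2]<z1)
        if k.sum()<20: return print(n,name,"few")
        r=cv2.minAreaRect((p[k,:2]*1000).astype(np.float32)); print(n,name,k.sum(),np.round(r[0],1),np.round(r[1],1),round(r[2],1),"z",np.median(p[k,2]).round(4))
    box(.42,.53,.1,.22,.144,.158,"neck top"); box(.42,.53,.1,.22,.1,.135,"block"); box(.6,.76,.03,.19,.05,.062,"cradle")
    if n=="wrist": cv2.imwrite("pics/wrist4.png",c["pixels"][...,::-1])
o=ctrl.get_obs(); print(o["ee_pos"],o["eef_rot"],o["time_s"])
E
python3 chk2.py
```

```text
wrist neck top 1762 [474.6 149.6] [30.6 35.3] 0.1 z 0.1485
wrist block 701 [474.7 149.6] [46.7 35.4] 0.2 z 0.1285
wrist cradle 2292 [677.5 106. ] [74.8 65.3] 87.4 z 0.0532
top neck top 103 [474.1 164.1] [29.5 11.6] 2.4 z 0.1498
top block 41 [473.3 164.3] [ 8.7 45.7] 87.7 z 0.1292
top cradle 383 [684.2 107.1] [73.9 52.3] 88.8 z 0.0543
scene neck top 265 [475.  149.6] [30.6 37.3] 1.4 z 0.1502
scene block 388 [474.5 148.9] [48.4 38.3] 0.5 z 0.1203
scene cradle 836 [678.1 105. ] [75.8 66.5] 86.4 z 0.0545
[0.47408712 0.05119245 0.25336321] [-3.14101916e+00 -1.92259882e-03  1.56865087e+00] 14.3333
```

>>> {"api": "carry_out", "payload": {"motion": "0 .03 0 0 0 0 0;0 .03 0 0 0 0 0;0 .025 0 0 0 0 0;0 .013 0 0 0 0 0;0 0 -.03 0 0 0 0;0 0 -.03 0 0 0 0;0 0 -.03 0 0 0 0;0 0 -.03 0 0 0 0;0 0 -.025 0 0 0 0;0 0 -.018 0 0 0 0;0 0 0 0 0 0 0;0 0 0 0 0 0 0"}}

```text
time_s: 15.33
ee_pos: [0.4742, 0.1492, 0.0904]
eef_rot: [-3.14, -0.0, 1.568]
force: [0.4, 0.2, 0.7]
grip_width: 0.0944
grip_force: 0.0
```

>>> {"api": "carry_out", "payload": {"motion": "0 0 0 0 0 0 255;0 0 0 0 0 0 255;0 0 0 0 0 0 255;0 0 0 0 0 0 255;0 0 0 0 0 0 255;0 0 0 0 0 0 255;0 0 0 0 0 0 255;0 0 0 0 0 0 255", "grip_force": 40}}

```text
time_s: 16.0
ee_pos: [0.4742, 0.15, 0.0905]
eef_rot: [3.141, -0.0, 1.57]
force: [0.4, -0.1, 0.2]
grip_width: 0.0459
grip_force: 40.0
```

>>> {"api": "carry_out", "payload": {"motion": "0 0 .01 0 0 0 255;0 0 .025 0 0 0 255;0 0 .03 0 0 0 255;0 0 .025 0 0 0 255;0 0 .01 0 0 6.2 255;.014 -.003 0 0 0 6.2 255;.014 -.003 0 0 0 6.2 255;.016 -.003 0 0 0 6.2 255;.016 -.003 0 0 0 6.2 255;.016 -.003 0 0 0 6.2 255;.016 -.003 0 0 0 6.2 255;.016 -.004 0 0 0 6.2 255;.016 -.004 0 0 0 6.2 255;.016 -.004 0 0 0 6.2 255;.016 -.004 0 0 0 6.2 255;.016 -.004 0 0 0 6.2 255;.016 -.004 0 0 0 6.2 255;.016 -.0045 0 0 0 6.2 255;0 0 0 0 0 .5 255;0 0 0 0 0 0 255"}}

```text
time_s: 17.67
ee_pos: [0.678, 0.1032, 0.1898]
eef_rot: [-3.141, -0.002, 3.093]
force: [-0.1, 0.3, -4.5]
grip_width: 0.0454
grip_force: 40.0
```

>>> {"api": "carry_out", "payload": {"motion": "0 0 0 0 0 0 255;0 0 0 0 0 0 255;0 0 0 0 0 0 255"}}

```text
time_s: 17.92
ee_pos: [0.6777, 0.1038, 0.1908]
eef_rot: [3.142, 0.0, 3.093]
force: [-0.9, 1.3, -3.8]
grip_width: 0.0458
grip_force: 40.0
```

```bash
python3 - <<'E'
from h import *
c=ctrl.camera("wrist"); p=cloud(c).reshape(-1,3)
cv2.imwrite("pics/w5.png",c["pixels"][...,::-1])
c=ctrl.camera("scene"); p=cloud(c).reshape(-1,3)
for nm,z0,z1 in(("cradle",.05,.06),("packlow",.092,.18),("neck",.22,.27)):
    k=(abs(p[:,0]-.678)<.06)&(abs(p[:,1]-.1055)<.06)&(p[:,2]>z0)&(p[:,2]<z1)
    r=cv2.minAreaRect((p[k,:2]*1000).astype(np.float32)); print(nm,k.sum(),np.round(r[0],1),np.round(r[1],1),round(r[2],1),np.percentile(p[k],[1,99],axis=0).round(4).tolist())
o=ctrl.get_obs(); print(o["ee_pos"],o["eef_rot"],o["qpos"],o["time_s"])
E
```

```text
cradle 598 [678.3 104.3] [75.7 66.4] 86.0 [[0.6449, 0.0664, 0.0502], [0.7117, 0.1401, 0.0578]]
packlow 824 [688.   93.6] [57.8 31. ] 49.1 [[0.6603, 0.0782, 0.1034], [0.6976, 0.1227, 0.179]]
neck 589 [685.6 102.1] [26.4 70.7] 5.9 [[0.6724, 0.0668, 0.2208], [0.6963, 0.1363, 0.2663]]
[0.67790282 0.10363262 0.19080778] [3.14155582e+00 2.46351858e-04 3.09336671e+00] [ 9.83023720e-02  6.23301852e-01  1.09033801e+00  4.77273800e-07
  1.42770370e+00 -1.42426808e+00] 18.0167
```

View pics/w5.png

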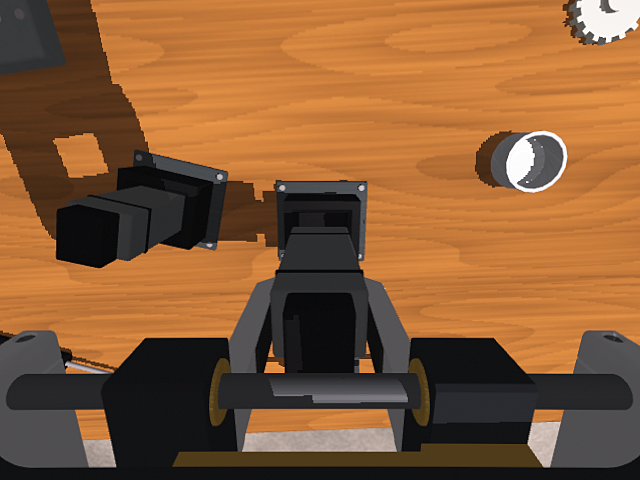

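The pack is upright over the cradle, whose pocket is at (318,215). In the scene camera the pack sits about 2 mm too far to -y. I'll correct that and descend.

>>> {"api": "carry_out", "payload": {"motion": "0 .002 -.015 0 0 0 255;0 0 -.015 0 0 0 255;0 0 -.01 0 0 0 255;0 0 -.004 0 0 0 255;0 0 -.004 0 0 0 255;0 0 -.003 0 0 0 255;0 0 0 0 0 0 255;0 0 0 0 0 0 255"}}

```text
time_s: 18.68
ee_pos: [0.6784, 0.1054, 0.1399]
eef_rot: [3.142, 0.001, 3.094]
force: [0.1, 0.1, -4.2]
grip_width: 0.0455
grip_force: 40.0
```

>>> {"api": "carry_out", "payload": {"motion": "0 0 -.003 0 0 0 255;0 0 -.003 0 0 0 255;0 0 -.003 0 0 0 255;0 0 0 0 0 0 255"}}

```text
time_s: 19.02
ee_pos: [0.6779, 0.1054, 0.1295]
eef_rot: [-3.141, -0.001, 3.094]
force: [0.8, 0.4, -4.8]
grip_width: 0.046
grip_force: 40.0
```

Base about 16 mm into the pocket and no resistance. Continue.

>>> {"api": "carry_out", "payload": {"motion": "0 0 -.004 0 0 0 255;0 0 -.004 0 0 0 255;0 0 -.004 0 0 0 255;0 0 -.004 0 0 0 255;0 0 -.004 0 0 0 255;0 0 -.004 0 0 0 255;0 0 0 0 0 0 255;0 0 0 0 0 0 255"}}

```text
time_s: 19.68
ee_pos: [0.6781, 0.1054, 0.1062]
eef_rot: [-3.142, -0.0, 3.094]
force: [0.7, 0.0, -4.9]
grip_width: 0.0455
grip_force: 40.0
```

>>> {"api": "carry_out", "payload": {"motion": "0 0 -.002 0 0 0 255;0 0 -.001 0 0 0 255;0 0 0 0 0 0 255;0 0 0 0 0 0 255"}}

```text
time_s: 20.02
ee_pos: [0.6782, 0.1054, 0.1034]
eef_rot: [-3.142, 0.0, 3.094]
force: [-0.6, -0.1, -4.3]
grip_width: 0.0458
grip_force: 40.0
```

>>> {"api": "carry_out", "payload": {"motion": "0 0 -.0015 0 0 0 255;0 0 0 0 0 0 255;0 0 0 0 0 0 255"}}

```text
time_s: 20.27
ee_pos: [0.6781, 0.1054, 0.1019]
eef_rot: [-3.142, -0.0, 3.094]
force: [0.1, -0.4, -4.7]
grip_width: 0.046
grip_force: 40.0
```

>>> {"api": "carry_out", "payload": {"motion": "0 0 -.0015 0 0 0 255;0 0 0 0 0 0 255;0 0 0 0 0 0 255"}}

```text
time_s: 20.52
ee_pos: [0.6783, 0.1055, 0.1006]
eef_rot: [3.142, 0.0, 3.094]
force: [1.4, -1.4, -3.2]
grip_width: 0.0456
grip_force: 40.0
```

>>> {"api": "carry_out", "payload": {"motion": "0 0 -.001 0 0 0 255;0 0 0 0 0 0 255;0 0 0 0 0 0 255"}}

```text
time_s: 20.77
ee_pos: [0.6784, 0.1055, 0.1005]
eef_rot: [3.141, 0.001, 3.094]
force: [-1.7, 0.8, 6.0]
grip_width: 0.0458
grip_force: 40.0
```

Floor contact at the expected height. Release and go up.

>>> {"api": "carry_out", "payload": {"motion": "0 0 0 0 0 0 255;0 0 0 0 0 0 255;0 0 0 0 0 0 100;0 0 0 0 0 0 60;0 0 0 0 0 0 0;0 0 0 0 0 0 0;0 0 0 0 0 0 0;0 0 .01 0 0 0 0;0 0 .03 0 0 0 0;0 0 .03 0 0 0 0;0 0 .03 0 0 0 0;0 0 .03 0 0 0 0;-.02 0 .02 0 0 0 0;-.03 0 0 0 0 0 0;-.03 0 0 0 0 0 0;-.03 0 0 0 0 0 0;0 0 0 0 0 0 0;0 0 0 0 0 0 0", "grip_force": 5}}

```text
time_s: 22.27
ee_pos: [0.5676, 0.1055, 0.2511]
eef_rot: [3.141, 0.002, 3.094]
force: [0.4, 1.0, -0.6]
grip_width: 0.094
grip_force: 0.0
```

```bash
python3 - <<'E'
from h import *
for n in("wrist","scene"):
    c=ctrl.camera(n); p=cloud(c).reshape(-1,3)
    for nm,z0,z1 in(("cradle",.05,.06),("block",.13,.146),("neck",.15,.17)):
        k=(abs(p[:,0]-.678)<.06)&(abs(p[:,1]-.1055)<.06)&(p[:,2]>z0)&(p[:,2]<z1)
        if k.sum()<9: continue
        r=cv2.minAreaRect((p[k,:2]*1000).astype(np.float32)); print(n,nm,k.sum(),np.round(r[0],1),np.round(r[1],1),round(r[2],1),np.percentile(p[k,2],[50,95]).round(4))
    cv2.imwrite(f"pics/{n}6.png",c["pixels"][...,::-1])
print(ctrl.get_obs()["ee_pos"],ctrl.get_obs()["force"])
E
```

```text
wrist cradle 1320 [677.6 105.6] [75.2 65.3] 87.8 [0.0533 0.0552]
wrist block 776 [677.3 105.1] [46.8 36. ] 87.5 [0.1381 0.1437]
wrist neck 1140 [677.  105.5] [30.2 35.1] 87.2 [0.1583 0.1594]
scene cradle 616 [677.9 104.8] [76.2 66.7] 86.7 [0.0545 0.0575]
scene block 250 [679.7 104.1] [47.1 36.8] 84.4 [0.1395 0.1449]
scene neck 434 [678.8 104.2] [31.4 37.6] 88.1 [0.1603 0.1625]
[0.56887078 0.10542023 0.25025052] [-0.04269862 -1.22850545  0.67632916]
```

View pics/scene6.png

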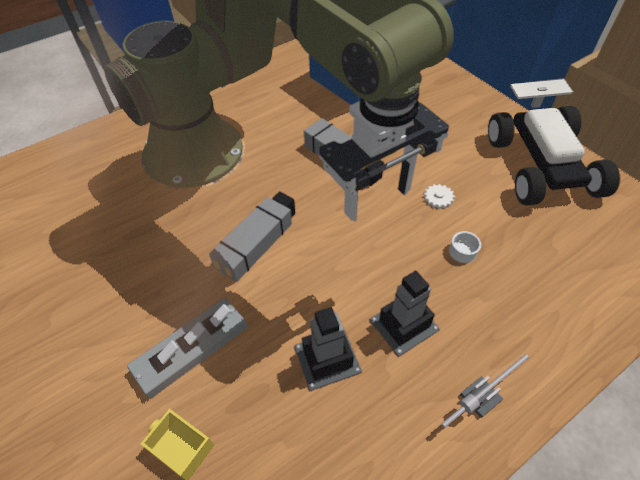

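The pack stands home in the cradle at (408,305) with its top at about 160 mm. The toggles are folded, the arm is clear and the car parts haven't moved.

```bash
python3 -c "
from station import ctrl
print(ctrl.hand_in())"
```

```text
the job is handed in; nothing more can be done
None
```

The job is handed in, with no verdict returned: all three toggles are off, the pack was stood on the bare table and then set fully home in the empty cradle, and the loose parts were left where they were.

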